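# Dock and bolt the stamping die carriage

## Robot

A 6-joint arm with a two-finger parallel gripper is mounted at the origin on the work surface. World frame = base frame: x ahead of the robot, y to its left, z up, the work surface at z = 0. Lengths are in mm, angles in degrees, forces in N, time in s.
With the tool pointing down it reaches from about 300 to 850 mm from the base axis. Payload 4.2 kg.
Tool frame: the origin (TCP) lies on the mounting face of the last link; the fingertips stand 191 mm ahead of it and the grasp point (between the pads) lies 172 mm ahead of it; z points along the fingers, y is the direction in which the jaws open and shut (so a half turn about z gives the same grasp; the last joint's range is limited). The gripper opens to 91 mm and grips with 3 to 60 N. Pads are 32 mm wide; open, the fingers measure 118 mm over their backs; the gripper's body (76 mm by 178 mm) begins 60 mm behind the grasp point.
Start: joints at [-72.536, 18.312, 89.639, -0, 72.044, -1.146], TCP at [183.492, -544.935, 404.776] pointing down, gripper open.
Joint ranges: [-177.97, 177.97], [-48.28, 115.42], [12.27, 149.76], [-77.06, 257.06], [2.81, 150.46], [-146.56, 146.56]. Speed limits (degrees/s): [147.25, 147.25, 180, 180, 180, 180].

## Interface

Orientations are given as [roll, pitch, yaw] about the fixed x, y, z axes, in that order (R = Rz(yaw) Ry(pitch) Rx(roll)).
In Python, from workcell import env gives the robot as it stands.
- The arm moves only by the shell command python3 -m handwheel 'ROWS' [FORCE]. ROWS is JSON, a list of rows, each an object with "gripper": the opening in per cent of the stroke, from 0 (shut) to 100 (fully open); "travel": the shift along the tool's x, y, z in m, a list of three; "twist": the turn about the tool's z in rad. In form: [{"gripper": gripper, "travel": [x, y, z], "twist": twist}, ...]. A call has 1 to 5 rows; each row shifts and turns the commanded pose from where the row before left it, along the tool's axes as they then stand; what a row does not reach is not made up. A row lasts 1/12 s, in which the tool goes at most 41.7 mm and 7.16 degrees, less where a joint would pass 70% of its speed; a pose out of reach is approached as far as the arm can. A call with a gripper value outside its range is refused whole. The fingers move at their own pace and stop on an object; FORCE is the grip in N (left out, the last holds). Time passes only in rows, so rows that do not move let the fingers close. It gives the time, the measured TCP pose, the force and the opening at its end, in the units of the state.
- env.state(): the state, without advancing time (a new reading comes with each control period).
- env.grab_frame(name): name is "side" or "top" or "wrist"; returns a dict with "frame" (420x560x3 uint8, red, green, blue), "intrinsics" (3x3 intrinsics, pixels), "extrinsics" (4x4, takes a point from camera to world coordinates). Camera axes: x right, y down, z forward; pixel columns grow to the right and rows downward; lengths in mm; the calibration is good to about 2 mm. The wrist camera is an equidistant fisheye: a pixel r from the principal point sees the ray r / f radians off the axis. A picture is of the moment at which its call begins. There is no depth.
- env.job_done(): hands the job in, once; it reports no verdict.
Trained networks look in the newest picture that a camera, given by its name, has taken for a name from the list of things; names that differ only in an ending like _2 or _b are one class to them, and where a whole thing is asked for, a point or a joint stands for the part that bears it (a point fixed in the world has none). Each returns a list of dicts, best first, with "confidence" (0 to 1); they miss things now and then, are a little off and sometimes report something else, mostly with a low value. They report only what shows in the picture. A call takes as long as a camera call.
- env.trace(camera, thing): "pixels" (420x560 bool, what is visible of it) and "uv" ([column, row] in pixels, amid what is visible of it).
- env.pinpoint(camera, thing): "uv" ([column, row] in pixels: a listed point, or the origin of a listed thing).
The state is a dict: "time_s": time; "qpos": joint angles; "qvel": joint speeds; "effort": joint torques, N m; "ee_pos": TCP position; "ee_rot": TCP orientation; "force": force on the tool from outside, world axes, zero at the start; "torque": the same for the moment, N m; "gripper_width": finger opening in mm.
Only numpy, scipy, OpenCV 4.12 (cv2) and the standard library are available. Lean on these libraries where they do the work, as an engineer would, in place of code of your own. Each camera call takes 0.05 s, during which the arm holds its last target. There are 200 camera calls.

## Task

Push the die carriage by its blue lip fully home along its rails. Then hold the yellow safety catch down with one fingertip and, without forcing the bolt, push its red lug with the other until the bolt is all the way across into the carriage, keeping the catch down until it is there; then let the catch spring up so that it locks the bolt. Nothing is to be picked up, the loose things around stay where they are, and you finish clear of everything.

Things in the scene. Friction and masses are not known exactly. Their poses are not given: they have to be found in the camera images.
- dock: The die dock: a dark steel base plate 275 x 320 mm and 12 mm thick, fixed on the bench, carrying the carriage on two rails and, on its +y half, the bolt and catch. Origin under the plate on the bench surface; x points along the rails towards the home stop (away from the robot), y towards the bolt's side, z up; the plate spans x -130 to 145 mm, y -160 to 160 mm. Position and yaw (within 0.3 rad) differ from run to run. All offsets below are along these axes.
- carriage (a joint): How far the carriage stands out from home towards -x of the dock, m: 0 fully home against its stop, at most 0.058. Aluminium bed 157 x 140 mm, top 42 mm above the bench, 0.9 kg, with a brass die screwed on and a dark steel keeper on its +y edge that the bolt enters; it stays where it is left, friction about 3 N. The bolt enters the keeper only when the carriage is within about 4 mm of home.
- lip (a point): Centre of the front (-x) upright face of the carriage's blue push lip, moving with the carriage; its axes are the dock's. The lip is 140 mm long along y, 10 mm thick and its top is 12 mm above this point; the face goes down to 24 mm below this point, where the bed's underside is. This point is 54 mm above the bench; the base plate below is 12 mm high.
- bolt (a joint): How far the bolt has slid, m: 0 drawn back (start), 0.035 all the way across into the carriage's keeper, against its end stop. Slides along -y of the dock, friction about 2.5 N, stays where it is left. Two comb teeth on the bolt meet the catch's tooth, so that it moves at most 2 mm (or stops about half-way) unless the catch is down.
- lug (a point): Middle of the +y upright face of the bolt's red lug (the face to be pushed, towards -y), 85 mm above the bench, moving with the bolt; its axes are the dock's. The lug is 24 mm wide along x, 10 mm thick along y, and stands from 56 to 100 mm above the bench; nothing on the dock behind it is higher than 61 mm above the bench.
- catch (a joint): How far the safety catch is pressed down, m: 0 up, 0.012 bottomed. Spring: about 3 N to start, 7 N at the bottom. The bolt is free while it is more than 0.006 down; released with the bolt all the way across (over 0.031), it springs back to 0 and locks the bolt.
- paddle (a point): Centre of the top face of the catch's yellow paddle, 78 mm above the bench when up, moving with the catch; its axes are the dock's. The paddle is 100 mm long along y, 24 mm wide along x and 6 mm thick, level; it may be pressed anywhere along its length, and a fingertip may slide along it. It lies parallel to the bolt, its centre line 55 mm from the lug's middle on the -x side; at the start its centre is 2 mm farther to +y than the lug's pushed face.
- stamp: Loose brass stamp block 34 x 24 x 25 mm standing on the dock's base plate, -x of the paddle; origin centre of its underside. Leave alone.
- foil_gold: Loose roll of gold foil, 54 mm across, 122 mm tall, upright, +y of the dock; origin centre of its underside. Leave alone.
- foil_copper: Loose roll of copper-red foil, 48 mm across, 102 mm tall, upright, -y of the dock; origin centre of its underside. Leave alone.
- jar: Loose amber jar with dark lid, 60 mm across, 75 mm tall, -y of the dock; origin centre of its underside. Leave alone.
- driver: Loose screwdriver lying on the bench. Leave alone.
- tape: Loose ring of clear tape, 84 mm across, 24 mm high, lying flat; origin centre of its underside. Leave alone.
- spanner: Loose spanner lying on the bench, +y of the dock. Leave alone.

How it is judged (in metres and radians):
On the way, in this order (a step that is already met when the one before it is completed fails the run):
1. the carriage is home (within 3 mm) while the bolt is still drawn back (value of joint carriage below 0.003 m and value of joint bolt below 0.004 m), for 0.1 s.
2. the bolt is under way with the catch held down and the carriage home (value of joint bolt between 0.005 and 0.029 m and value of joint catch above 0.0065 m and value of joint carriage below 0.0055 m), for 0.04 s.
3. the bolt is across (over 31 mm) with the catch still held down (value of joint bolt above 0.031 m and value of joint catch above 0.005 m), for 0.04 s.
At the end, for the whole second after the job is handed in: The carriage is home (within 5.5 mm, the play of the bolt in its keeper), the bolt is across (over 31 mm of its 35), the catch has sprung up (within 2 mm) and everything is still (value of joint carriage below 0.0055 m and value of joint bolt above 0.031 m and value of joint catch below 0.002 m and velocity of joint bolt below 0.005 m/s); the robot touches nothing.
It fails at once if the catch was let up (under 5 mm down) with the bolt part-way (value of joint bolt between 0.005 and 0.029 m and value of joint catch below 0.005 m).
It fails at once if the bolt was forced (over 45 N) (contact force between the fingers and bolt above 45 N).
It fails at once if one of the loose things was picked up or displaced by more than 20 mm (distance of any of stamp, foil_gold, foil_copper, jar, driver, tape, spanner from where it was at the start of the episode above 0.02 m).
It also fails if it takes over 48 s, if anything falls off the work surface, if the arm or the gripper's body presses on something with over 40 N, if the wrist force passes 120 N, or if a joint passes its speed limit or range.

## Working session

There is one attempt and no reset: what is moved stays moved. The work goes in short steps, Python scripts to look and compute and a shell command to move; the robot and the scene stay as the last step left them, time stands still between calls to the robot, and variables do not carry over. Pictures are saved under pics/ and viewed, about 8 in all and at most 12, crops included, and the job is handed in when it is done.

```bash
ls; mkdir -p pics; cat > h.py <<'E'
import numpy as np, cv2
from workcell import env
def ray(f,uv):
    K=np.array(f["intrinsics"]);T=np.array(f["extrinsics"])
    d=np.linalg.inv(K)@[uv[0],uv[1],1];d=T[:3,:3]@d;return T[:3,3],d/np.linalg.norm(d)
def atz(f,uv,z):
    o,d=ray(f,uv);return o+d*(z-o[2])/d[2]
def save(f,n,s=1.4):
    cv2.imwrite('pics/'+n,cv2.resize(f["frame"][:,:,::-1],None,fx=s,fy=s))
def tri(rs):
    A=0;b=0
    for o,d in rs:
        P=np.eye(3)-np.outer(d,d);A=A+P;b=b+P@o
    return np.linalg.solve(A,b)
E
python3 - <<'E'
from h import *
np.set_printoptions(precision=1,suppress=True)
s=env.state();print(s["time_s"],s["ee_pos"],s["ee_rot"],s["force"],s["gripper_width"])
F={}
for c in("top","side"):
    F[c]=env.grab_frame(c);save(F[c],c+"0.png")
    print(c,np.array(F[c]["extrinsics"])[:3,3])
for n,z in(("dock",0),("lip",54),("lug",85),("paddle",78),("stamp",12),("foil_gold",0),("foil_copper",0),("jar",0),("driver",0),("tape",0),("spanner",0)):
    rs=[]
    for c in F:
        p=env.pinpoint(c,n)
        if p:
            print(n,c,round(p[0]["confidence"],2),np.array(p[0]["uv"]),atz(F[c],p[0]["uv"],z)); rs.append(ray(F[c],p[0]["uv"]))
    if len(rs)==2: print("   tri",tri(rs))
E
```

```text
pics
0.0 [ 183.5 -544.8  403.9] [-179.9   -0.    18.6] [ 0.2  0.3 -0.9] 91.09172428911684
top [ 375.8   12.4 1199.5]
side [143.  636.9 583.9]
dock top 0.71 [295.2 190.8] [604.5 -35.8   0. ]
dock side 0.89 [273.  224.7] [600.1 -32.    0. ]
   tri [604.4 -36.5  -4.1]
lip top 0.97 [333.8 212.3] [ 540.9 -126.1   54. ]
lip side 0.87 [313.7 196.9] [ 537.6 -121.4   54. ]
   tri [ 541.  -126.8   50.1]
lug top 0.91 [261.3 175. ] [627.   47.7  85. ]
lug side 0.81 [241.9 210.2] [622.3  56.2  85. ]
   tri [628.8  48.1  78.1]
paddle top 0.69 [258.2 199. ] [570.3  55.3  78. ]
paddle side 0.98 [263.4 222. ] [562.1  60.   78. ]
   tri [569.1  54.4  72.4]
stamp top 0.56 [252.2 232.5] [497.3  72.7  12. ]
stamp side 0.8 [284.6 264.8] [489.9  89.2  12. ]
   tri [499.3  73.7  -4. ]
foil_gold top 0.73 [213.9 166. ] [670.5 172.2   0. ]
foil_gold side 0.9 [196.  260.8] [668.1 169.4   0. ]
   tri [668.8 171.    1.3]
foil_copper top 0.87 [390.2 174.1] [ 646.5 -279.1    0. ]
foil_copper side 0.84 [306.6 177.4] [ 648. -283.    0.]
   tri [ 645.7 -278.4    2.9]
jar top 0.68 [381.7 213.3] [ 545.4 -253.3    0. ]
jar side 0.83 [339.  196.2] [ 521.  -238.4    0. ]
   tri [ 539.6 -259.9  -16. ]
driver top 0.67 [112.7 293.6] [349.3 417.    0. ]
driver side 0.21 [286.2 262.3] [498.6  69.    0. ]
   tri [347.7 325.1 260.8]
tape top 0.76 [432.8 292.9] [ 347.4 -370.6    0. ]
tape side 0.58 [417.4 192.6] [ 345.4 -370.5    0. ]
   tri [ 346.5 -371.    -0.5]
spanner top 0.9 [217.9 227. ] [512.9 159.7   0. ]
spanner side 0.71 [252.4 288.1] [514.7 171.5   0. ]
   tri [517.2 162.7  -9.4]
```

View pics/top0.png

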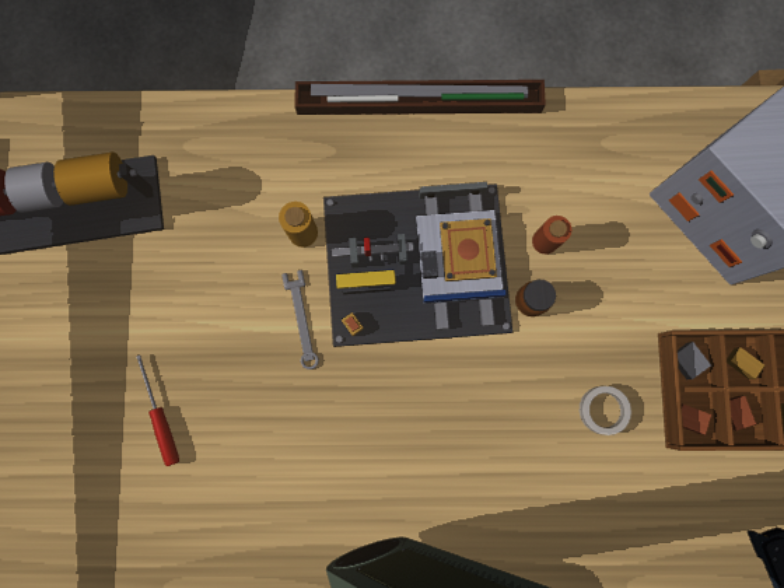

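View pics/side0.png

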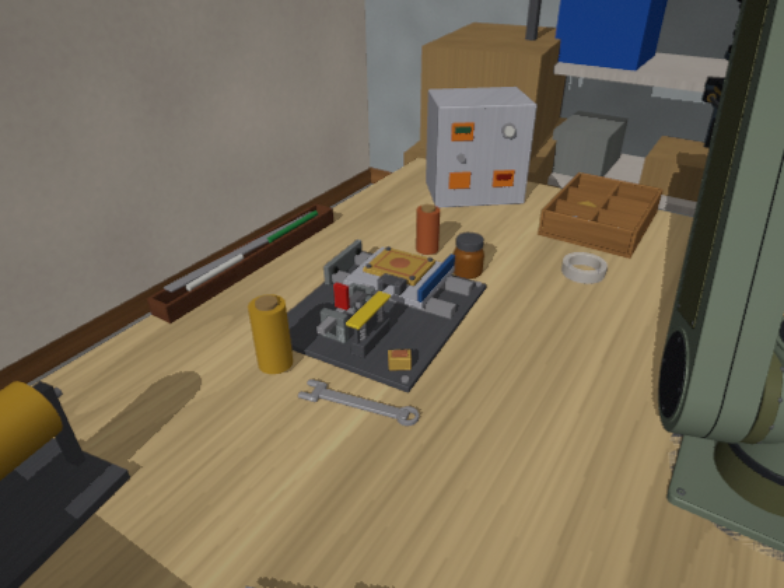

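Top picture: dock with corners at about (325,198), (495,185), (512,330), (335,346) in 784-px coordinates. The yellow paddle is at (365,279), the red lug at (367,246) and the blue lip at (463,295). The network's points agree. Yaw comes next.

```bash
python3 - <<'E'
from h import *
np.set_printoptions(precision=1,suppress=True)
f=env.grab_frame("top")
c=np.array([atz(f,np.array(p)/1.4,12)[:2] for p in((325,198),(495,185),(512,330),(335,346))])
print(c,"centre",c.mean(0))
e=lambda v:np.degrees(np.arctan2(v[1],v[0]))
print(e(c[0]-c[3]),e(c[1]-c[2]),e(c[0]-c[1])-90,e(c[3]-c[2])-90)
for n,z in(("dock",12),("paddle",78),("lip",66)):
    t=env.trace("top",n)
    if t:
        m=t[0]["pixels"].astype(np.uint8);ct=max(cv2.findContours(m,0,2)[0],key=cv2.contourArea)[:,0]
        w=np.float32([atz(f,p,z)[:2] for p in ct]);print(n,t[0]["confidence"],cv2.minAreaRect(w))
E
```

```text
[[ 732.   124.8]
 [ 754.6 -187. ]
 [ 487.9 -208.8]
 [ 461.2  104.6]] centre [608.9 -41.6]
4.255460021126949 4.665753144750561 4.151445743835538 4.867790039925993
dock 0.86 ((612.5001831054688, -39.52912902832031), (280.9291076660156, 319.4146423339844), 4.15804386138916)
paddle 0.63 ((579.5990600585938, 50.791709899902344), (44.674156188964844, 99.1906967163086), 6.89367151260376)
lip 0.6 ((610.82958984375, -111.68933868408203), (154.8809356689453, 140.5605010986328), 4.8273515701293945)
```

```bash
R='x'
python3 -m handwheel '[{"gripper":0,"travel":[0.027,-0.020,0],"twist":0},{"gripper":0,"travel":[0.027,-0.020,0],"twist":0},{"gripper":0,"travel":[0.027,-0.020,0],"twist":0},{"gripper":0,"travel":[0.027,-0.020,0],"twist":0},{"gripper":0,"travel":[0.027,-0.020,0],"twist":0}]' 20
python3 -m handwheel '[{"gripper":0,"travel":[0.027,-0.020,0],"twist":0},{"gripper":0,"travel":[0.027,-0.020,0],"twist":0},{"gripper":0,"travel":[0.027,-0.020,0],"twist":0},{"gripper":0,"travel":[0.027,-0.020,0],"twist":0},{"gripper":0,"travel":[0.027,-0.020,0],"twist":0}]'
python3 -m handwheel '[{"gripper":0,"travel":[0.027,-0.020,0],"twist":0},{"gripper":0,"travel":[0.027,-0.020,0],"twist":0},{"gripper":0,"travel":[0.027,-0.020,0],"twist":0},{"gripper":0,"travel":[0.027,-0.020,0],"twist":0},{"gripper":0,"travel":[0.027,-0.020,0],"twist":0}]'
python3 -m handwheel '[{"gripper":0,"travel":[0,0,0],"twist":-0.12},{"gripper":0,"travel":[0,0,0],"twist":-0.12},{"gripper":0,"travel":[0,0,0],"twist":-0.12},{"gripper":0,"travel":[0,0,0],"twist":-0.12},{"gripper":0,"travel":[0,0,0],"twist":-0.12}]'
python3 -m handwheel '[{"gripper":0,"travel":[0,0,0],"twist":-0.12},{"gripper":0,"travel":[0,0,0],"twist":-0.12},{"gripper":0,"travel":[0,0,0],"twist":-0.12},{"gripper":0,"travel":[0,0,0],"twist":-0.12},{"gripper":0,"travel":[0,0,0],"twist":-0.12}]'
python3 -m handwheel '[{"gripper":0,"travel":[0,0,0],"twist":-0.12},{"gripper":0,"travel":[0,0,0],"twist":0},{"gripper":0,"travel":[0,0,0],"twist":0}]'
python3 - <<'E'
from h import *
for c in("wrist",):
    f=env.grab_frame(c);save(f,c+"1.png")
    print(np.round(np.array(f["intrinsics"]),1).tolist(),np.round(f["extrinsics"],3).tolist())
    for n in("lip","lug","paddle","dock","stamp"): print(n,[(round(p["confidence"],2),p["uv"]) for p in env.pinpoint(c,n)[:1]])
E
```

```text
time_s: 1.82
ee_pos: [280.1, -405.8, 404.8]
ee_rot: [180.0, -0.0, 18.6]
force: [-0.1, 0.5, -0.6]
gripper_width: 60.7
time_s: 2.23
ee_pos: [376.1, -267.7, 405.0]
ee_rot: [180.0, -0.0, 18.6]
force: [0.5, 0.0, 0.1]
gripper_width: 27.3
time_s: 2.65
ee_pos: [472.2, -129.8, 405.0]
ee_rot: [180.0, -0.0, 18.6]
force: [1.3, -0.2, -1.4]
gripper_width: 0.6
time_s: 3.07
ee_pos: [471.6, -131.2, 404.8]
ee_rot: [180.0, 0.0, 53.4]
force: [0.0, 0.0, -0.6]
gripper_width: 0.4
time_s: 3.48
ee_pos: [471.6, -131.4, 404.8]
ee_rot: [180.0, 0.0, 87.7]
force: [1.1, 1.0, -0.5]
gripper_width: 0.5
time_s: 3.73
ee_pos: [471.6, -131.4, 404.8]
ee_rot: [180.0, 0.0, 94.1]
force: [-0.5, 0.2, -0.4]
gripper_width: 0.7
[[325.2, 0.0, 277.1], [0.0, 325.2, 206.3], [0.0, 0.0, 1.0]] [[0.998, 0.067, 0.02, 466.369], [0.07, -0.956, -0.286, -50.399], [-0.0, 0.287, -0.958, 383.417], [0.0, 0.0, 0.0, 1.0]]
lip [(0.73, [389.8, 116.9])]
lug [(0.84, [441.6, 33.4])]
paddle [(0.72, [389.7, 25.9])]
dock [(0.77, [389.7, 114.9])]
stamp [(0.68, [311.9, 9.0])]
```

View pics/wrist1.png

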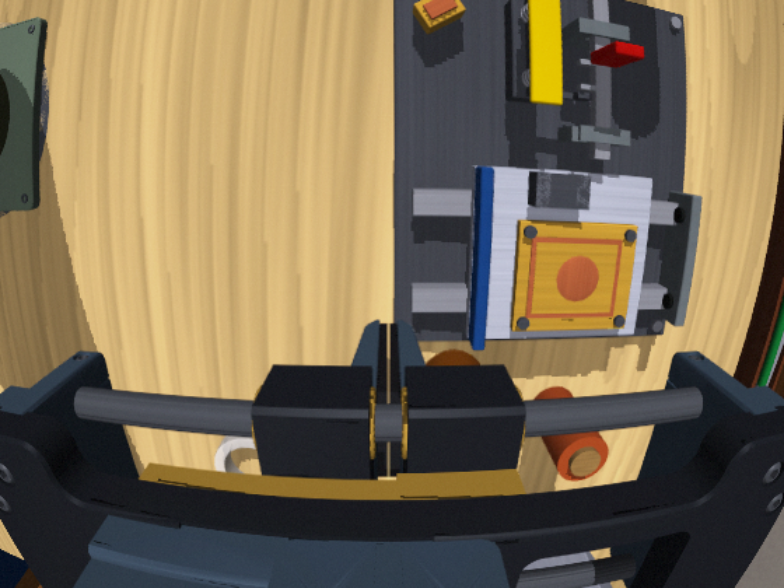

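Wrist view: the blue lip is at (478,257), spanning rows 168–347. The paddle is at (545,50), cut by the image edge, and the lug at (618,54). The closed fingers are well clear of the lip on the near side.

```bash
cat >> h.py <<'E'
def wray(f,uv):
    K=np.array(f["intrinsics"]);T=np.array(f["extrinsics"])
    v=(np.array(uv)-K[:2,2])/K[0,0];r=np.linalg.norm(v)+1e-9
    d=np.r_[np.sin(r)*v/r,np.cos(r)];return T[:3,3],T[:3,:3]@d
def watz(f,uv,z):
    o,d=wray(f,uv);return o+d*(z-o[2])/d[2]
E
python3 - <<'E'
from h import *
np.set_printoptions(precision=1,suppress=True)
f=env.grab_frame("wrist")
for n,p,z in(("lip net",(389.8*1.4,116.9*1.4),54),("lip top near +y",(474,168),66),("lip top near -y",(471,347),66),("lug net",(441.6*1.4,33.4*1.4),85),("lug top +y face mid",(616,47),100),("paddle -y near",(531,101),78),("paddle -y far",(562,104),78),("plate c +x+y",(682,12),12)):
    print(n,watz(f,np.array(p)/1.4,z))
E
```

```text
lip net [583.2 -43.3  54. ]
lip top near +y [526.5 -53.   66. ]
lip top near -y [ 540.2 -187.    66. ]
lug net [621.3  49.6  85. ]
lug top +y face mid [611.8  43.9 100. ]
paddle -y near [560.   -1.8  78. ]
paddle -y far [582.8  -0.1  78. ]
plate c +x+y [730.5 130.1  12. ]
```

```bash
python3 -m handwheel '[{"gripper":0,"travel":[0.008,0,0.041],"twist":0},{"gripper":0,"travel":[0,0,0.041],"twist":0},{"gripper":0,"travel":[0,0,0.041],"twist":0},{"gripper":0,"travel":[0,0,0.041],"twist":0},{"gripper":0,"travel":[0,0,0],"twist":0}]'
python3 -m handwheel '[{"gripper":0,"travel":[0,0.015,0],"twist":0},{"gripper":0,"travel":[0,0.015,0],"twist":0},{"gripper":0,"travel":[0,0.010,0],"twist":0},{"gripper":0,"travel":[0,0.005,0],"twist":0}]'
python3 -m handwheel '[{"gripper":0,"travel":[0,0.005,0],"twist":0},{"gripper":0,"travel":[0,0.005,0],"twist":0},{"gripper":0,"travel":[0,0.005,0],"twist":0}]'
python3 -m handwheel '[{"gripper":0,"travel":[0,0.005,0],"twist":0},{"gripper":0,"travel":[0,0.005,0],"twist":0}]'
python3 -m handwheel '[{"gripper":0,"travel":[0,0.005,0],"twist":0},{"gripper":0,"travel":[0,0.005,0],"twist":0}]'
```

```text
time_s: 4.5
ee_pos: [468.2, -122.6, 234.6]
ee_rot: [-179.2, -0.3, 94.2]
force: [-2.0, 1.4, -0.5]
gripper_width: 0.4
time_s: 4.83
ee_pos: [517.8, -120.3, 242.7]
ee_rot: [179.8, 0.1, 94.2]
force: [-0.7, 0.2, 0.8]
gripper_width: 0.6
time_s: 5.08
ee_pos: [530.2, -119.0, 241.3]
ee_rot: [-179.9, -0.0, 94.3]
force: [-3.9, -0.6, 2.9]
gripper_width: 0.5
time_s: 5.25
ee_pos: [540.5, -118.2, 241.0]
ee_rot: [-179.9, -0.0, 94.2]
force: [-4.2, -0.1, 2.9]
gripper_width: 0.3
time_s: 5.42
ee_pos: [551.0, -117.5, 240.9]
ee_rot: [-180.0, -0.0, 94.2]
force: [-3.5, -0.3, 4.0]
gripper_width: 0.5
```

```bash
for i in 1; do
python3 -m handwheel '[{"gripper":0,"travel":[0,0.004,0],"twist":0},{"gripper":0,"travel":[0,0.004,0],"twist":0}]'
python3 -m handwheel '[{"gripper":0,"travel":[0,0.003,0],"twist":0},{"gripper":0,"travel":[0,0.003,0],"twist":0}]'
python3 -m handwheel '[{"gripper":0,"travel":[0,0.003,0],"twist":0},{"gripper":0,"travel":[0,0.0,0],"twist":0}]'
python3 -m handwheel '[{"gripper":0,"travel":[0,0.003,0],"twist":0},{"gripper":0,"travel":[0,0.0,0],"twist":0}]'
done | grep -v rot
```

```text
time_s: 5.58
ee_pos: [559.2, -116.9, 240.8]
force: [-3.5, 0.2, 2.6]
gripper_width: 0.6
time_s: 5.75
ee_pos: [562.3, -116.7, 240.7]
force: [-18.9, -3.7, 17.6]
gripper_width: 0.7
time_s: 5.92
ee_pos: [563.4, -116.7, 240.7]
force: [-20.6, -3.9, 16.7]
gripper_width: 0.2
time_s: 6.08
ee_pos: [564.6, -116.6, 240.8]
force: [-26.3, -5.6, 22.9]
gripper_width: 0.6
```

```bash
(python3 -m handwheel '[{"gripper":0,"travel":[0,-0.02,0],"twist":0},{"gripper":0,"travel":[0,-0.02,0],"twist":0},{"gripper":0,"travel":[0,0,-0.04],"twist":0},{"gripper":0,"travel":[0,0,-0.04],"twist":0},{"gripper":0,"travel":[0,0,-0.04],"twist":0}]'
python3 -m handwheel '[{"gripper":46,"travel":[0.020,0.008,-0.04],"twist":0},{"gripper":46,"travel":[0.036,0.016,0],"twist":0},{"gripper":46,"travel":[0.036,0.016,0],"twist":0},{"gripper":46,"travel":[0.036,0.016,0],"twist":0},{"gripper":46,"travel":[0.036,0.016,0],"twist":0}]'
python3 -m handwheel '[{"gripper":46,"travel":[0.024,0.010,0],"twist":0},{"gripper":46,"travel":[0,0,0],"twist":0},{"gripper":46,"travel":[0,0,0],"twist":0}]')
python3 - <<'E'
from h import *
np.set_printoptions(precision=1,suppress=True)
f=env.grab_frame("wrist");save(f,"wrist2.png")
t=env.grab_frame("top")
for n,z in(("lug",85),("paddle",78),("lip",54)):
    for c,g,fn in(("wrist",f,watz),("top",t,atz)):
        p=env.pinpoint(c,n)
        if p: print(n,c,round(p[0]["confidence"],2),np.array(p[0]["uv"])*1.4,fn(g,p[0]["uv"],z))
E
```

```text
time_s: 6.5
ee_pos: [531.1, -119.0, 361.8]
ee_rot: [179.9, -0.0, 94.2]
force: [1.8, -0.7, -0.0]
gripper_width: 0.4
time_s: 6.92
ee_pos: [591.0, 50.0, 398.1]
ee_rot: [179.8, -0.0, 94.2]
force: [0.3, 1.2, -0.4]
gripper_width: 30.8
time_s: 7.17
ee_pos: [599.0, 74.3, 397.0]
ee_rot: [179.9, 0.0, 94.4]
force: [-0.9, -0.6, -0.1]
gripper_width: 41.9
lug wrist 0.62 [419.  318.1] [623.   49.5  85. ]
paddle wrist 0.79 [338.8 305.9] [567.4  51.7  78. ]
paddle top 0.61 [604.5 409.6] [ 349.9 -343.4   78. ]
lip wrist 0.96 [339.5 474. ] [ 570.8 -117.5   54. ]
lip top 0.79 [464.2 278.2] [ 574.2 -121.6   54. ]
```

View pics/wrist2.png

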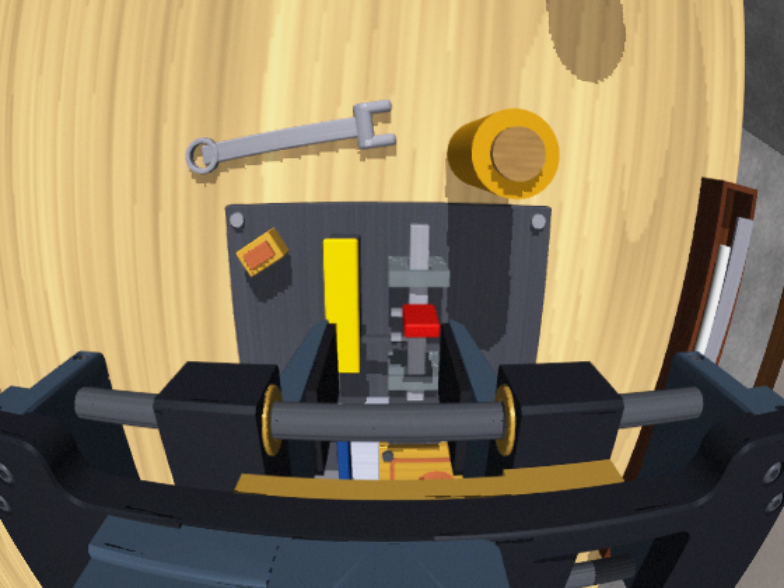

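Wrist view: the paddle is at (340,305) and the lug face at (419,318). The open fingers straddle them in x, about 3.5 mm too far to +x. The carriage lip has moved 33 mm in, and the stop force confirms it is home. I'll correct the x offset and descend.

```bash
python3 -m handwheel '[{"gripper":46,"travel":[0,-0.0035,0.04],"twist":0},{"gripper":46,"travel":[0,0,0.04],"twist":0},{"gripper":46,"travel":[0,0,0.03],"twist":0},{"gripper":46,"travel":[0,0,0.010],"twist":0},{"gripper":46,"travel":[0,0,0],"twist":0}]'
python3 -m handwheel '[{"gripper":46,"travel":[0,0,0],"twist":0},{"gripper":46,"travel":[0,0,0.002],"twist":0},{"gripper":46,"travel":[0,0,0.0],"twist":0}]'
python3 - <<'E'
from h import *
f=env.grab_frame("wrist");save(f,"wrist3.png")
f=env.grab_frame("side");cv2.imwrite("pics/side3.png",cv2.resize(f["frame"][130:290,180:340,::-1],None,fx=3.7,fy=3.7,interpolation=cv2.INTER_CUBIC))
E
```

```text
time_s: 7.98
ee_pos: [593.9, 72.1, 275.0]
ee_rot: [-179.7, 0.0, 94.2]
force: [-0.5, 0.4, -0.1]
gripper_width: 42.3
time_s: 8.23
ee_pos: [595.4, 72.6, 277.5]
ee_rot: [179.8, -0.0, 94.2]
force: [-0.2, 0.1, 0.3]
gripper_width: 41.7
```

View pics/wrist3.png

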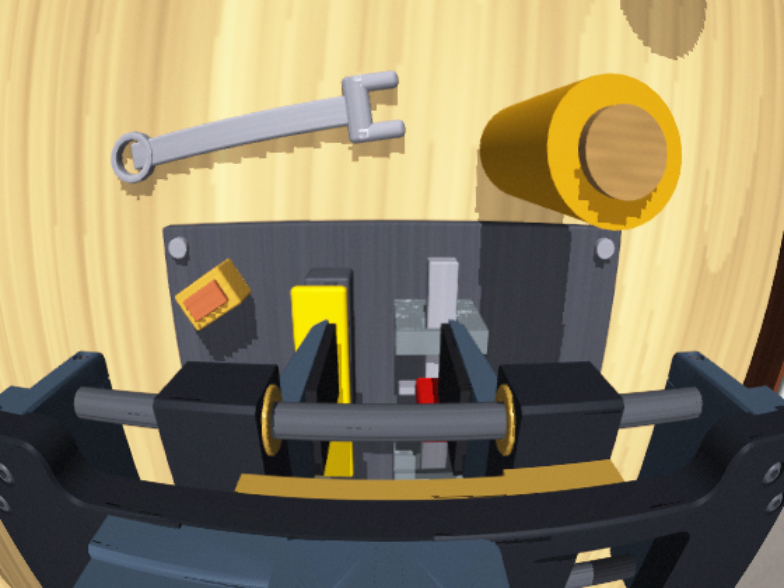

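View pics/side3.png

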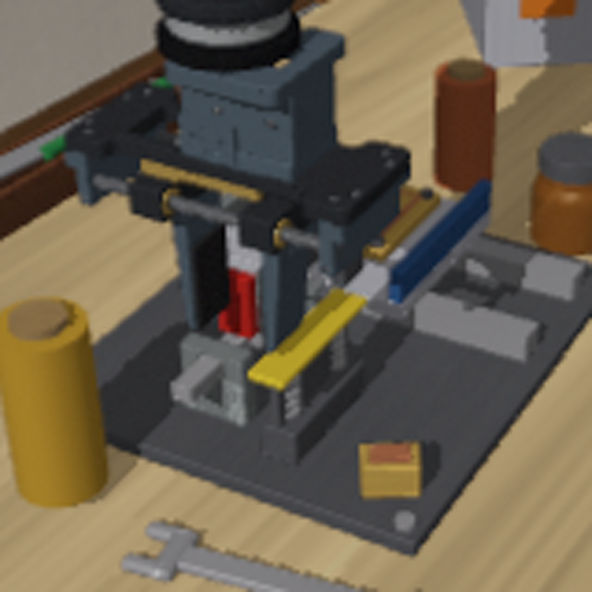

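```bash
python3 - <<'E'
from h import *
np.set_printoptions(precision=0,suppress=True)
s=env.state();R=cv2.Rodrigues
from scipy.spatial.transform import Rotation as Ro
M=Ro.from_euler("xyz",s["ee_rot"],degrees=True).as_matrix();p0=np.array(s["ee_pos"]);print(p0,s["force"])
f=env.grab_frame("side");g=env.grab_frame("wrist")
def pj(f,X,fish=0):
    T=np.linalg.inv(np.array(f["extrinsics"]));c=T[:3,:3]@X+T[:3,3];K=np.array(f["intrinsics"])
    if fish:
        r=np.hypot(*c[:2]);return c[:2]/r*np.arctan2(r,c[2])*K[0,0]+K[:2,2]
    return (K@c/c[2])[:2]
im=f["frame"].copy()
q=lambda uv:(uv-[180,130])*3.7
for sx in(-16,16):
  for y in(-34.5,-21,21,34.5):
    X=p0+M@[sx,y,191]; print(sx,y,X,"sidecrop",q(pj(f,X)),"wrist",pj(g,X,1)*1.4)
c,n=np.array([567.4,51.7]),np.radians(4.3)
for dx,dy in((-12,-50),(12,-50),(12,50),(-12,50)):
    X=np.r_[c+[dx*np.cos(n)-dy*np.sin(n),dx*np.sin(n)+dy*np.cos(n)],78];print("paddle",X,q(pj(f,X)),pj(g,X,1)*1.4)
E
```

```text
[595.  73. 277.] [-1. -0.  0.]
-16 -34.5 [562.  54.  86.] sidecrop [313. 324.] wrist [307. 393.]
-16 -21 [576.  55.  86.] sidecrop [293. 318.] wrist [338. 393.]
-16 21 [618.  58.  86.] sidecrop [233. 299.] wrist [437. 393.]
-16 34.5 [631.  59.  86.] sidecrop [214. 293.] wrist [468. 393.]
16 -34.5 [560.  86.  86.] sidecrop [285. 352.] wrist [302. 323.]
16 -21 [574.  87.  86.] sidecrop [264. 346.] wrist [335. 324.]
16 21 [615.  90.  86.] sidecrop [203. 326.] wrist [440. 324.]
16 34.5 [629.  91.  86.] sidecrop [183. 320.] wrist [473. 323.]
paddle [559.   1.  78.] [368. 294.] [304. 474.]
paddle [583.   3.  78.] [334. 284.] [352. 476.]
paddle [576. 102.  78.] [246. 370.] [343. 282.]
paddle [552. 101.  78.] [282. 382.] [286. 282.]
```

```bash
(python3 -m handwheel '[{"gripper":46,"travel":[0,0,0.006],"twist":0},{"gripper":46,"travel":[0,0,0],"twist":0},{"gripper":46,"travel":[0,0,0],"twist":0}]'
python3 -m handwheel '[{"gripper":46,"travel":[0,0,0.004],"twist":0},{"gripper":46,"travel":[0,0,0],"twist":0},{"gripper":46,"travel":[0,0,0],"twist":0}]'
python3 -m handwheel '[{"gripper":46,"travel":[0,0,0.003],"twist":0},{"gripper":46,"travel":[0,0,0],"twist":0},{"gripper":46,"travel":[0,0,0],"twist":0}]'
python3 -m handwheel '[{"gripper":46,"travel":[0,0,0.003],"twist":0},{"gripper":46,"travel":[0,0,0],"twist":0},{"gripper":46,"travel":[0,0,0],"twist":0}]') | grep -v rot
```

```text
time_s: 8.68
ee_pos: [594.6, 72.6, 269.3]
force: [0.0, 1.2, 0.1]
gripper_width: 41.8
time_s: 8.93
ee_pos: [594.7, 72.6, 265.7]
force: [-0.3, -0.4, 3.2]
gripper_width: 42.1
time_s: 9.18
ee_pos: [594.7, 72.6, 262.7]
force: [-1.2, 0.3, 4.9]
gripper_width: 41.9
time_s: 9.43
ee_pos: [594.7, 72.6, 259.8]
force: [-0.8, 0.3, 5.1]
gripper_width: 41.9
```

```bash
(python3 -m handwheel '[{"gripper":46,"travel":[0,0,0.0015],"twist":0},{"gripper":46,"travel":[0,0,0],"twist":0}]'
python3 -m handwheel '[{"gripper":46,"travel":[-0.004,0,0],"twist":0},{"gripper":46,"travel":[-0.003,0,0],"twist":0},{"gripper":46,"travel":[0,0,0],"twist":0}]'
python3 -m handwheel '[{"gripper":46,"travel":[-0.003,0,0],"twist":0},{"gripper":46,"travel":[0,0,0],"twist":0}]'
python3 -m handwheel '[{"gripper":46,"travel":[-0.003,0,0],"twist":0},{"gripper":46,"travel":[0,0,0],"twist":0}]'
python3 -m handwheel '[{"gripper":46,"travel":[-0.002,0,0],"twist":0},{"gripper":46,"travel":[0,0,0],"twist":0}]'
) | grep -v rot
```

```text
time_s: 9.6
ee_pos: [594.7, 72.6, 258.3]
force: [-1.4, 0.7, 6.3]
gripper_width: 41.7
time_s: 9.85
ee_pos: [595.4, 66.0, 258.6]
force: [-1.9, 2.7, 6.5]
gripper_width: 42.2
time_s: 10.02
ee_pos: [595.6, 63.5, 258.7]
force: [-0.4, 4.8, 5.6]
gripper_width: 41.6
time_s: 10.18
ee_pos: [595.8, 60.7, 258.6]
force: [-1.0, 5.9, 5.9]
gripper_width: 41.6
time_s: 10.35
ee_pos: [595.9, 58.8, 258.7]
force: [-0.5, 6.0, 5.5]
gripper_width: 41.8
```

```bash
(python3 -m handwheel '[{"gripper":46,"travel":[-0.003,0,0],"twist":0},{"gripper":46,"travel":[-0.003,0,0],"twist":0}]'
python3 -m handwheel '[{"gripper":46,"travel":[-0.003,0,0],"twist":0},{"gripper":46,"travel":[-0.003,0,0],"twist":0}]'
python3 -m handwheel '[{"gripper":46,"travel":[-0.003,0,0],"twist":0},{"gripper":46,"travel":[-0.002,0,0],"twist":0}]'
python3 -m handwheel '[{"gripper":46,"travel":[-0.002,0,0],"twist":0},{"gripper":46,"travel":[-0.002,0,0],"twist":0}]'
) | grep -v rot
```

```text
time_s: 10.52
ee_pos: [596.4, 53.2, 258.7]
force: [-1.2, 6.6, 5.8]
gripper_width: 41.8
time_s: 10.68
ee_pos: [596.8, 47.1, 258.7]
force: [-0.9, 7.6, 5.5]
gripper_width: 42.0
time_s: 10.85
ee_pos: [597.2, 42.0, 258.7]
force: [-0.2, 7.0, 6.6]
gripper_width: 42.0
time_s: 11.02
ee_pos: [597.4, 38.1, 258.7]
force: [-0.3, 6.8, 6.6]
gripper_width: 42.0
```

```bash
(python3 -m handwheel '[{"gripper":46,"travel":[-0.002,0,0],"twist":0},{"gripper":46,"travel":[-0.002,0,0],"twist":0}]'
python3 -m handwheel '[{"gripper":46,"travel":[-0.002,0,0],"twist":0},{"gripper":46,"travel":[0,0,0],"twist":0}]'
python3 -m handwheel '[{"gripper":46,"travel":[-0.002,0,0],"twist":0},{"gripper":46,"travel":[0,0,0],"twist":0}]'
) | grep -v rot
```

```text
time_s: 11.18
ee_pos: [597.8, 34.2, 258.7]
force: [-0.8, 6.2, 6.2]
gripper_width: 41.7
time_s: 11.35
ee_pos: [597.9, 31.9, 258.7]
force: [-0.7, 5.0, 6.3]
gripper_width: 42.0
time_s: 11.52
ee_pos: [598.0, 30.4, 258.7]
force: [-1.4, 7.5, 5.4]
gripper_width: 41.7
```

```bash
(python3 -m handwheel '[{"gripper":46,"travel":[-0.0015,0,0],"twist":0},{"gripper":46,"travel":[0,0,0],"twist":0}]'
python3 -m handwheel '[{"gripper":46,"travel":[-0.0015,0,0],"twist":0},{"gripper":46,"travel":[0,0,0],"twist":0}]'
) | grep -v rot
```

```text
time_s: 11.68
ee_pos: [598.1, 29.9, 258.8]
force: [-1.9, 13.0, 6.9]
gripper_width: 41.8
time_s: 11.85
ee_pos: [598.1, 29.4, 258.8]
force: [-2.0, 16.4, 6.3]
gripper_width: 42.3
```

```bash
python3 - <<'E'
from h import *
np.set_printoptions(precision=1,suppress=True)
for c,fn in(("side",atz),("top",atz)):
    f=env.grab_frame(c)
    for n,z in(("lug",85),("lip",54)):
        p=env.pinpoint(c,n)
        if p: print(c,n,round(p[0]["confidence"],2),np.array(p[0]["uv"]),fn(f,p[0]["uv"],z))
    if c=="side": cv2.imwrite("pics/side4.png",cv2.resize(f["frame"][130:290,180:340,::-1],None,fx=3.7,fy=3.7,interpolation=cv2.INTER_CUBIC))
E
```

```text
side lug 0.55 [252.7 201. ] [624.4  12.7  85. ]
side lip 0.58 [302.3 194.1] [ 568.1 -117.9   54. ]
top lip 0.56 [331.1 198.2] [ 575.4 -120.4   54. ]
```

View pics/side4.png

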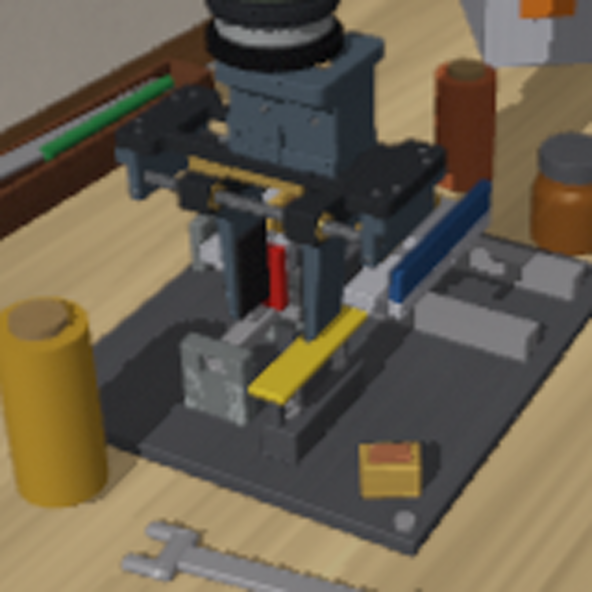

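Side view: the finger is still pressing the yellow paddle at (320,330). The red lug at (277,275) has moved across to y≈13 mm, which agrees with about 35 mm of travel. Next I ease off and lift straight up.

```bash
(python3 -m handwheel '[{"gripper":46,"travel":[0.003,0,0],"twist":0},{"gripper":46,"travel":[0.002,0,0],"twist":0},{"gripper":46,"travel":[0,0,-0.006],"twist":0},{"gripper":46,"travel":[0,0,-0.010],"twist":0},{"gripper":46,"travel":[0,0,-0.02],"twist":0}]'
python3 -m handwheel '[{"gripper":46,"travel":[0,0,-0.04],"twist":0},{"gripper":46,"travel":[0,0,-0.04],"twist":0},{"gripper":46,"travel":[0,0,-0.03],"twist":0},{"gripper":46,"travel":[0,0,0],"twist":0},{"gripper":46,"travel":[0,0,0],"twist":0}]')|grep -v rot
python3 - <<'E'
from h import *
np.set_printoptions(precision=1,suppress=True)
for c,fn in(("side",atz),("top",atz),("wrist",watz)):
    f=env.grab_frame(c)
    for n,z in(("lug",85),("paddle",78),("lip",54)):
        p=env.pinpoint(c,n)
        if p: print(c,n,round(p[0]["confidence"],2),fn(f,p[0]["uv"],z))
    if c=="side": cv2.imwrite("pics/side5.png",cv2.resize(f["frame"][130:290,180:340,::-1],None,fx=3.7,fy=3.7,interpolation=cv2.INTER_CUBIC))
E
```

```text
time_s: 12.57
ee_pos: [596.9, 30.8, 292.3]
force: [-0.3, 0.0, -0.5]
gripper_width: 42.1
time_s: 12.98
ee_pos: [597.7, 30.4, 406.2]
force: [-1.0, 0.4, 0.1]
gripper_width: 42.2
side lug 0.74 [628.6  19.4  85. ]
side paddle 0.7 [569.5  49.6  78. ]
side lip 0.88 [ 572.  -108.2   54. ]
top lug 0.68 [ 621.2 -257.4   85. ]
top lip 0.84 [ 573.5 -120.1   54. ]
wrist lug 0.69 [627.   15.6  85. ]
wrist paddle 0.57 [567.6  49.9  78. ]
wrist lip 0.67 [ 571.5 -118.6   54. ]
```

View pics/side5.png

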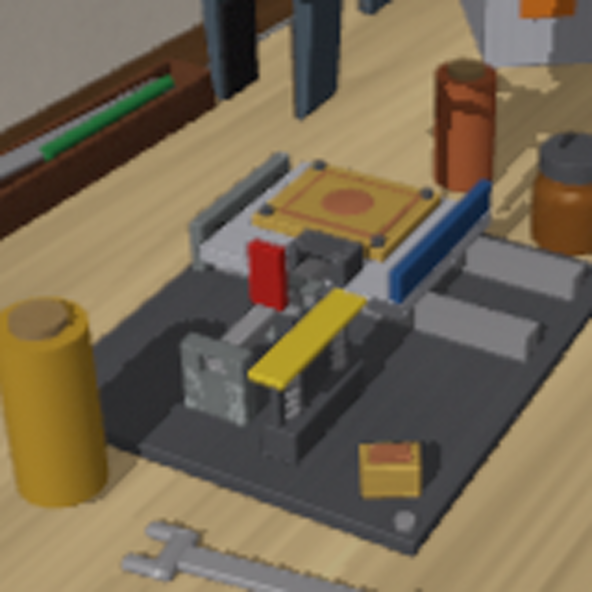

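The paddle's front corner is back at its start pixel, about (252,378), so the catch is up. The lug has moved about 34 mm, the carriage is against its stop and the arm is clear.

```bash
python3 -c "
from workcell import env
print(env.job_done(), env.state()['time_s'])"
```

```text
the job is handed in; nothing more can be done
the job is handed in; nothing more can be done
```

The job is done and handed in at about 13 s of robot time; the hand-in reports no verdict.

**Carriage:** I pushed it by the blue lip about 33–37 mm. It stopped moving and the force rose from about 4 N to 26 N.

**Bolt and catch:** I pressed the paddle about 10.5 mm down (about 6 N) with one fingertip and pushed the lug across with the other. Sliding took about 5–8 N and the end stop showed at about 16 N. Then I eased off and lifted straight up.

**Last checks:**
- The lug had moved about 34 mm in the wrist camera. The side camera gave slightly different figures: 37 mm from the start by its own reading.
- The paddle was back at its starting position in the picture, so the catch is up.
- The lip had stayed at its home position, within the cameras' scatter.
- The stamp, gold roll and spanner look unmoved in the side pictures; I did not measure the loose things again.
- The arm ended with its fingertips about 215 mm above the bench, clear of everything, with almost no wrist force.

**Network misses:** A few detections were plainly wrong: the lip in the first wrist picture, the paddle once in the top view, and the lug in the last top view. I discarded them because the other views disagreed.

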